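Put the blue carving waxes away in the wax tray

ROBOT

A 6-joint arm with a two-finger parallel gripper is mounted at the origin on the work surface. World frame = base frame: x ahead of the robot, y to its left, z up, the work surface at z = 0. Lengths are in m, angles in degrees, forces in N, time in s.
With the tool pointing down it reaches from about 0.4 to 0.825 m from the base axis. Payload 7 kg.
Tool frame: the origin (TCP) lies at the very end of the fingers, on their centre line; the grasp point (between the pads) lies 19 mm behind it; z points along the fingers, y is the line along which they close (so a half turn about z gives the same grasp; the last joint's range is limited). The gripper opens to 88 mm and grips with 3 to 60 N. Pads are 19 mm wide; open, the fingers measure 130 mm over their backs; the gripper's body (78 mm by 193 mm) begins 47 mm behind the grasp point.
Start: joints at [88.871, 20.546, 0.682, 0, -70.136, -16.507], TCP at [0.205, 0.643, 0.227] pointing down, gripper open.
Joint ranges: [-176.03, 176.03], [-82.01, 121.73], [-58.28, 71.71], [-173.87, 95.51], [-174.79, -0.11], [-173.66, 173.66]. Speed limits (degrees/s): [136.94, 136.94, 172.46, 180, 180, 180].

INTERFACE

Orientations are given as [roll, pitch, yaw] about the fixed x, y, z axes, in that order (R = Rz(yaw) Ry(pitch) Rx(roll)).
In Python, from plant import ctrl, cams, workorder gives the robot as it stands.
- The arm moves only by the tool play_rows, never from a script. Its argument "motion" is a list of rows, each an object of numbers: "x", "y", "z": the shift along the tool's x, y, z normalised to -1 to 1, where 1 is 0.025 m; "rx", "ry", "rz": the turn, a rotation vector about the tool's x, y, z normalised to -1 to 1, where 1 is 4 degrees. A call has 1 to 20 rows; each row shifts and turns the commanded pose from where the row before left it, along the tool's axes as they then stand; what a row does not reach is not made up. A row lasts 1/8 s, in which the tool goes at most 62.5 mm and 10.7 degrees, less where a joint would pass 70% of its speed; a pose out of reach is approached as far as the arm can. A call with a number of a shift or a turn outside -1 to 1 is refused whole. A call with a gripper value outside its range is refused whole. "fingers" is the opening, from -1 (shut) to 1 (fully open), set as the call begins (left out, the last holds). The fingers move at their own pace and stop on an object; the grip force is fixed at half the most. Time passes only in rows, so rows that do not move let the fingers close. It gives the time, the measured TCP pose, the force, the opening and the grip force at its end, in the units of the state.
- ctrl.get_obs(): the state, without advancing time (a new reading comes with each control period).
- cams.snapshot(name): name is "scene" or "top"; returns the picture (384x512x3 uint8, blue, green, red); there is no depth.
- cams.get_calibration(name): a dict with "vertical_fov" (degrees; the focal length in pixels is half the picture's height over the tangent of half this angle, whatever the lens; pixels are square), "cx", "cy" (the principal point, pixels), "position" and "rotation" of the camera in the world. Camera axes: x right, y up, looking along -z (the intrinsics and any distortion apply to the point x, -y, -z); pixel columns grow to the right and rows downward; lengths in m; the calibration is good to about 2 mm. A picture is of the moment at which its call begins. get_calibration takes no time and is no camera call.
- workorder.close_job(): hands the job in; it is judged then, once.
The state is a dict: "clock": time; "joint_pos": joint angles; "qvel": joint speeds; "tau": joint torques, N m; "tool_pos": TCP position; "orientation": TCP orientation; "force": force on the tool from outside, world axes, zero at the start; "moment": the same for the moment, N m; "opening": finger opening in m; "gripper_force": force on a finger pad.
Only numpy, scipy, OpenCV 4.12 (cv2) and the standard library are available. Lean on these libraries where they do the work, as an engineer would, in place of code of your own. Each camera call takes 0.05 s, during which the arm holds its last target. There are 200 camera calls.

TASK

Put the four blue carving waxes away in the wooden wax tray: the round tube in the round recess, the square ring blank in the square one, the bar in the long narrow one and the slab in the broad one, each sitting flat on the bottom of its recess the same way up as it lies now. Wax chips, so set each piece down rather than dropping it. The two green waxes are a harder grade for another job: leave them where they are.

Things in the scene. Friction and masses are not known exactly. Their poses are not given: they have to be found in the camera images.
- blue_tube: Blue wax ring tube standing on end: a plain round tube, outside diameter 34 mm, 34 mm tall, with a 17 mm hole straight through. Origin: centre of its underside; z up along its axis. To be put away. 17 to 27 g. At the start the waxes are at least 110 mm apart, centre to centre.
- blue_square: Blue wax ring blank: a square block 36 x 36 mm, 30 mm tall, with a 17 mm upright hole through its middle. Origin: centre of its underside; x and y square to its sides, z up. To be put away. 24 to 39 g.
- blue_bar: Blue wax bar lying flat, solid, 84 (its x) x 22 (its y) mm, 22 mm tall. Origin: centre of its underside; z up. To be put away. 30 to 50 g. A steel rule 1.5 mm thick lies flat on the bench amid the waxes; all else stands clear of them.
- blue_slab: Blue wax slab lying flat, a solid broad rectangle 60 (its x) x 38 (its y) mm, 22 mm tall. Origin: centre of its underside; z up. To be put away. 37 to 61 g.
- green_tube: Green wax ring tube standing on end: a plain round tube, outside diameter 34 mm, 34 mm tall, with a 17 mm hole straight through. Origin: centre of its underside; z up along its axis. Same size as the blue one; stays where it is.
- green_square: Green wax ring blank: a square block 36 x 36 mm, 30 mm tall, with a 17 mm upright hole through its middle. Origin: centre of its underside; x and y square to its sides, z up. Same size as the blue one; stays where it is.
- well_round: Place of the ring tube. Fixed light wooden block, 116 (x) x 80 (y) x 11 mm, with a round recess 52 mm across, 5 mm deep, centred in its top, lined dark grey. Origin: centre of the block's underside; z up. Recess floor 6 mm and block top 11 mm above the origin. Four such blocks lie two by two, in any order, in a dark wooden tray.
- well_square: Place of the square ring blank. Fixed light wooden block, 116 (x) x 80 (y) x 11 mm, with a square recess 54 x 54 mm, 5 mm deep, centred in its top, lined dark grey. Origin: centre of the block's underside; z up. Recess floor 6 mm and block top 11 mm above the origin. All four blocks are turned alike; centres 118 mm apart along x, 82 mm along y.
- well_bar: Place of the bar. Fixed light wooden block, 116 (x) x 80 (y) x 11 mm, with a long narrow recess 102 (x) x 40 (y) mm, 5 mm deep, centred in its top, lined dark grey. Origin: centre of the block's underside; z up. Recess floor 6 mm and block top 11 mm above the origin. The tray round the blocks is 248 x 176 mm; its rim stands 3 mm above the block tops.
- well_slab: Place of the slab. Fixed light wooden block, 116 (x) x 80 (y) x 11 mm, with a broad recess 78 (x) x 56 (y) mm, 5 mm deep, centred in its top, lined dark grey. Origin: centre of the block's underside; z up. Recess floor 6 mm and block top 11 mm above the origin. The blocks' undersides are 4 mm above the bench.
Mind the look-alikes: they are no part of the job. Leave any orange look-alike of the well_square alone. Leave any pink or white look-alike of the blue_tube alone.

How it is judged:
By the outcome, as a careful person would: the job done as asked, in the order asked, and still so for the second after the job is handed in, with the robot touching nothing.
It also fails if it takes over 106 s, if anything falls off the work surface, if the arm or the gripper's body presses on something with over 40 N, if the wrist force passes 120 N, or if a joint passes its speed limit or range.

## Working session

There is one attempt and no reset: what is moved stays moved. The work goes in short steps, Python scripts to look and compute and a tool call to move; the robot and the scene stay as the last step left them, time stands still between calls to the robot, and variables do not carry over. Pictures are saved under pics/ and viewed, at most 14 in all, crops included, and the job is handed in when it is done.

Besides the shell and the picture viewer there is one more tool, called after "Request:" by a JSON object that holds its "api" and its "payload", one argument or row to a line. play_rows: Moves the arm, as the interface text tells. Its arguments: {"type":"object","properties":{"motion":{"type":"array"},"fingers":{"type":"number"}},"required":["motion"]}

```bash
mkdir -p pics; ls; python3 - <<'E'
from plant import ctrl,cams
import cv2
for n in("top","scene"):
    c=cams.get_calibration(n);print(n,c)
    cv2.imwrite(f"pics/{n}0.png",cv2.resize(cams.snapshot(n),(800,600),interpolation=cv2.INTER_CUBIC))
print(ctrl.get_obs())
E
```

```text
pics
top {'vertical_fov': 51.36131458085129, 'cx': 258.99038905576987, 'cy': 192.54136263061363, 'position': array([ 0.40639097, -0.02618054,  0.89107432]), 'rotation': array([  6.17317802,   1.55381893, -90.35424594])}
scene {'vertical_fov': 47.727007765976076, 'cx': 265.0248228585562, 'cy': 184.5466265920458, 'position': array([ 1.21445973, -0.29088562,  0.73013734]), 'rotation': array([47.83166743, -0.07016983, 67.66072489])}
{'clock': 0.1, 'joint_pos': array([ 8.88718783e+01,  2.05848564e+01,  6.39507186e-01, -1.79034481e-02,
       -7.01356459e+01, -1.65073318e+01]), 'qvel': array([-0.00097719, -0.04155116,  0.14985295,  0.05251119,  0.03650441,
        0.08872478]), 'tau': array([-2.15105305e-03, -5.84164310e+01,  2.93752384e+01,  7.01549828e+00,
        1.01584475e-02, -5.17426622e-05]), 'tool_pos': array([0.20438519, 0.64285742, 0.22574746]), 'orientation': array([ 1.79917560e+02, -6.87812751e-03, -1.76415440e+01]), 'force': array([ 0.13061525, -0.558393  , -0.8708022 ]), 'moment': array([ 0.01073236, -0.01709069, -0.01052609]), 'gripper_force': 0.0, 'opening': 0.08723915401878342}
```

View pics/top0.png

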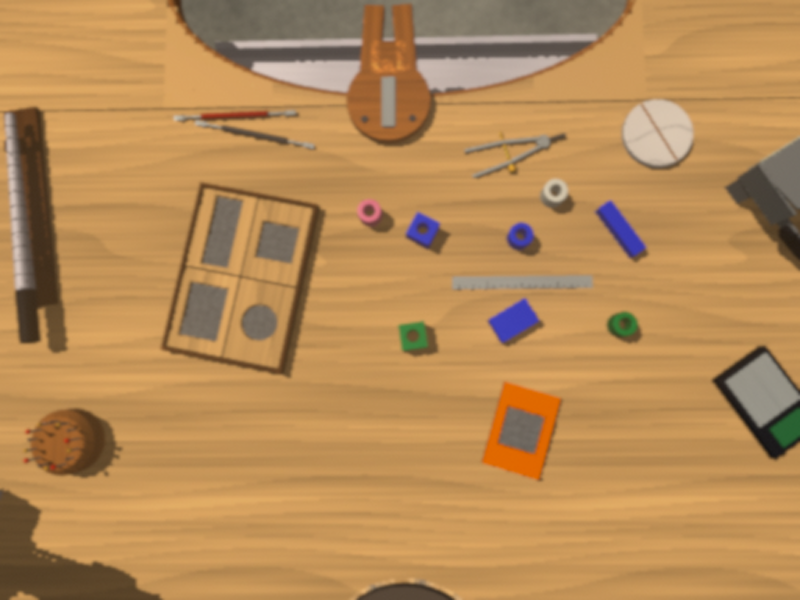

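View pics/scene0.png

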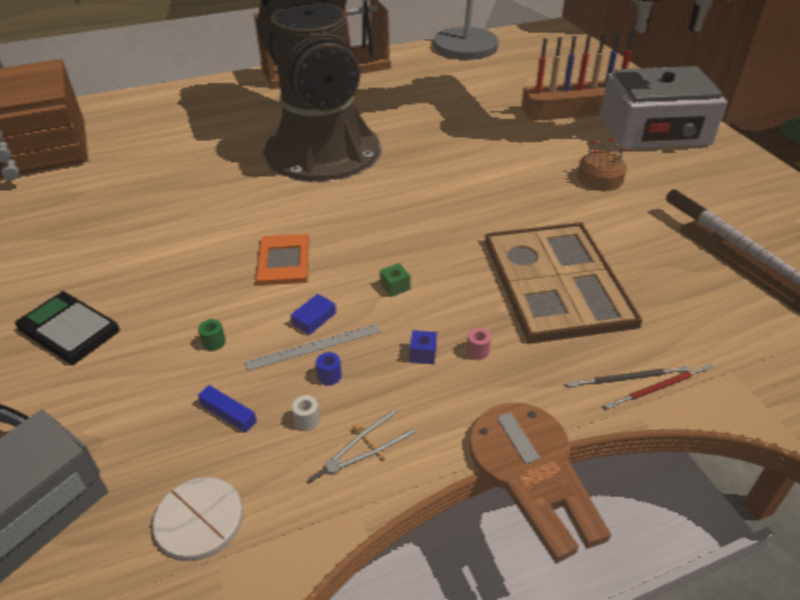

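Tube candidates in the top view (800×600): blue (520,237), with look-alikes pink (369,212), white (555,193) and green (624,325). Square blank: blue (423,230), green (413,337). Bar (621,230) and slab (515,321) have no look-alikes. The square recess is in the tray at (277,242); the orange one at (521,430) is a look-alike. The other recesses are round (259,321), bar (222,230) and slab (203,311). I'm choosing the blue waxes and the wooden tray, and will check that in one crop with fitted outlines.

```bash
cat > h.py <<'E'
import numpy as np, cv2
from scipy.optimize import minimize
from scipy.spatial.transform import Rotation as R
from plant import ctrl,cams
def cam(n):
    c=cams.get_calibration(n); Rm=R.from_euler('xyz',c['rotation'],degrees=True).as_matrix()
    return Rm,np.array(c['position']),192/np.tan(np.radians(c['vertical_fov']/2)),c['cx'],c['cy']
def proj(C,P):
    Rm,p,f,cx,cy=C; q=(np.atleast_2d(P)-p)@Rm
    return np.c_[cx+f*q[:,0]/-q[:,2], cy-f*q[:,1]/-q[:,2]]
def back(C,uv,z):
    Rm,p,f,cx,cy=C; d=Rm@np.array([(uv[0]-cx)/f,-(uv[1]-cy)/f,-1]); return p+d*(z-p[2])/d[2]
def hull(C,pose,fp,z0,z1):
    x,y,a=pose; c,s=np.cos(a),np.sin(a); xy=fp@np.array([[c,s],[-s,c]])+[x,y]
    P=np.r_[np.c_[xy,np.full(len(xy),z0)],np.c_[xy,np.full(len(xy),z1)]]
    return cv2.convexHull(proj(C,P).astype(np.float32))
def rect(a,b): return np.array([[1,1],[-1,1],[-1,-1],[1,-1]])*[a/2,b/2]
def circ(d): t=np.linspace(0,2*np.pi,32,endpoint=False); return np.c_[np.cos(t),np.sin(t)]*d/2
def fit(C,mask,pose0,fp,z0,z1):
    m=cv2.GaussianBlur(cv2.resize(mask.astype(np.float32),None,fx=4,fy=4,interpolation=cv2.INTER_LINEAR),(0,0),2)
    def cost(p):
        h=hull(C,[p[0]/100,p[1]/100,p[2]],fp,z0,z1); im=np.zeros(m.shape,np.float32)
        cv2.fillConvexPoly(im,np.round((h*4+1.5)*16).astype(np.int32),1,cv2.LINE_8,4)
        return np.abs(im-m).sum()/m.sum()
    p0=[pose0[0]*100,pose0[1]*100,pose0[2]]
    S=np.array([p0,[p0[0]+.6,*p0[1:]],[p0[0],p0[1]+.6,p0[2]],[*p0[:2],p0[2]+.2]])
    r=minimize(cost,p0,method='Nelder-Mead',options=dict(initial_simplex=S,maxiter=200))
    return np.array([r.x[0]/100,r.x[1]/100,r.x[2]]),r.fun
SH=dict(tube=(circ(34e-3),.034),square=(rect(.036,.036),.030),bar=(rect(.084,.022),.022),slab=(rect(.06,.038),.022))
WL=dict(tube=circ(.052),square=rect(.054,.054),bar=rect(.102,.040),slab=rect(.078,.056))
def comp(mask,uv):
    n,l=cv2.connectedComponents(mask.astype(np.uint8)); ys,xs=np.nonzero(l)
    k=np.argmin((xs-uv[0])**2+(ys-uv[1])**2); return l==l[ys[k],xs[k]]
def blue(im): 
    h=cv2.cvtColor(im,cv2.COLOR_BGR2HSV); return (h[...,0]>108)&(h[...,0]<135)&(h[...,1]>110)
def grey(im): 
    h=cv2.cvtColor(im,cv2.COLOR_BGR2HSV); return (h[...,1]<70)&(h[...,2]>40)
def go(x,y,z,yaw):
    o=ctrl.get_obs(); p=o['tool_pos']; Rt=R.from_euler('xyz',o['orientation'],degrees=True)
    d=Rt.inv().apply(np.array([x,y,z])-p)/.025
    dy=(yaw-o['orientation'][2]+90)%180-90
    T=R.from_euler('xyz',[180,0,yaw],degrees=True); 
    print('shift units xyz (tool axes now)',d.round(2),'rz units',round(-dy/4,2),'tilt',(o['orientation'][:2]).round(2),'t',o['clock'],'pos',p.round(4))
E
cat > m.py <<'E'
from h import *
im=cams.snapshot("top");C=cam("top");big=cv2.resize(im,None,fx=4,fy=4,interpolation=cv2.INTER_CUBIC)
px=dict(tube=(520,237),square=(423,230),bar=(621,230),slab=(515,321))
pw=dict(tube=(259,321),square=(277,242),bar=(222,230),slab=(203,311))
a0=dict(tube=0,square=.6,bar=.9,slab=-.6)
B=blue(im);G=grey(im)
for k in px:
    fp,h=SH[k];uv=np.array(px[k])/1.5625;m=comp(B,uv).astype(np.uint8)
    cs,_=cv2.findContours(m,cv2.RETR_EXTERNAL,2);m=cv2.drawContours(m*0,cs,-1,1,-1)
    best=min((fit(C,m,[*back(C,uv,h/2)[:2],a],fp,0,h) for a in np.radians([-60,-20,20,60])),key=lambda t:t[1])
    print('obj',k,best[0][:2].round(4),np.degrees(best[0][2]).round(1),'cost',round(best[1],3))
    cv2.polylines(big,[np.round(hull(C,best[0],fp,h,h)*4+1.5).astype(int)],True,(0,255,255),1)
for k in pw:
    uv=np.array(pw[k])/1.5625;m=comp(G,uv)
    best=min((fit(C,m,[*back(C,uv,.01)[:2],a],WL[k],.0125,.0125) for a in np.radians([-20,10])),key=lambda t:t[1])
    print('well',k,best[0][:2].round(4),np.degrees(best[0][2]).round(1),'cost',round(best[1],3))
    cv2.polylines(big,[np.round(hull(C,best[0],WL[k],.015,.015)*4+1.5).astype(int)],True,(0,255,255),1)
cv2.imwrite("pics/fit.png",cv2.resize(big[420:1000,400:1720],(800,352),interpolation=cv2.INTER_AREA))
E
python3 m.py
```

```text
obj tube [ 0.593  -0.1671] 63.3 cost 0.402
obj square [ 0.6038 -0.0292] -26.7 cost 0.269
obj bar [ 0.6024 -0.3103] 37.2 cost 0.311
obj slab [ 0.4732 -0.1549] -60.1 cost 0.16
well tube [0.474  0.2046] 19.9 cost 0.35
well square [0.5894 0.1802] -13.0 cost 0.318
well bar [0.6056 0.2605] -12.3 cost 0.329
well slab [0.4911 0.2859] -14.2 cost 0.286
```

View pics/fit.png

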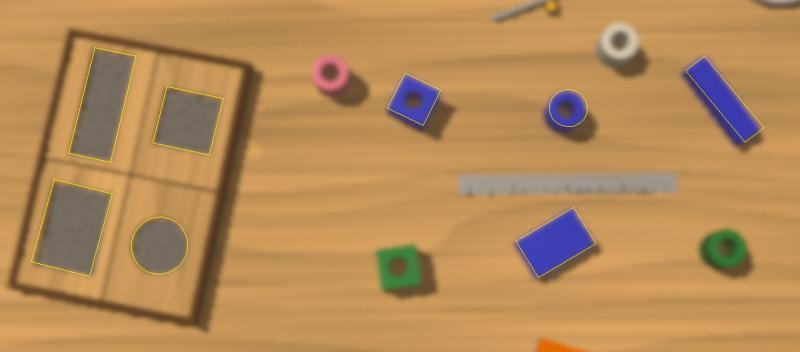

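The outlines fit the intended blue pieces and the four tray recesses, and the recess spacing agrees with the description. The fit costs look high, so I'll check the masks before moving.

```bash
python3 - <<'E'
from h import *
im=cams.snapshot("top");C=cam("top");B=blue(im);G=grey(im)
P=dict(tube=(.593,-.1671,63.3),square=(.6038,-.0292,-26.7),bar=(.6024,-.3103,37.2),slab=(.4732,-.1549,-60.1))
W=dict(tube=(.474,.2046,0),square=(.5894,.1802,-13),bar=(.6056,.2605,-12.3),slab=(.4911,.2859,-14.2))
big=cv2.resize(im,None,fx=8,fy=8,interpolation=cv2.INTER_CUBIC)
tiles=[]
for D,M in((P,B),(W,G)):
  for k,(x,y,a) in D.items():
    fp,z=(SH[k][0],(0,SH[k][1])) if D is P else (WL[k],(.0125,.0125))
    h=hull(C,(x,y,np.radians(a)),fp,*z); u=h[:,0].mean(0); m=comp(M,u)
    cs,_=cv2.findContours(m.astype(np.uint8),cv2.RETR_EXTERNAL,cv2.CHAIN_APPROX_NONE); c=max(cs,key=len)
    print(k,'mask',m.sum(),'hull',cv2.contourArea(h),'cen',np.argwhere(m).mean(0)[::-1].round(1),u.round(1),cv2.minAreaRect(c))
    b=big.copy(); cv2.drawContours(b,[c*8+4],-1,(255,255,255),1); cv2.polylines(b,[np.round(h*8+3.5).astype(int)],True,(0,255,255),1)
    x0,y0=(u*8).astype(int)-150; tiles.append(cv2.resize(b[y0:y0+300,x0:x0+300],(200,200)))
cv2.imwrite("pics/t.png",np.vstack([np.hstack(tiles[:4]),np.hstack(tiles[4:])]))
E
```

```text
tube mask 151 hull 243.6927058021538 cen [333.  150.3] [332.8 150.6] ((333.0, 150.0), (14.0, 14.0), 90.0)
square mask 227 hull 319.39663876150735 cen [270.5 146.6] [270.4 146.8] ((270.20001220703125, 146.60000610351562), (16.099689483642578, 16.099689483642578), 26.56505012512207)
bar mask 404 hull 519.769602265209 cen [397.1 146.2] [396.2 147. ] ((397.10003662109375, 146.29998779296875), (37.799991607666016, 10.599998474121094), 53.13010025024414)
slab mask 451 hull 506.53607360995375 cen [328.4 204.8] [324.5 207. ] ((328.441162109375, 204.73529052734375), (16.806859970092773, 27.096776962280273), 59.03623962402344)
tube mask 323 hull 424.2479792837985 cen [165.6 206. ] [165.6 205.8] ((165.5, 206.0), (20.0, 19.0), 90.0)
square mask 436 hull 563.5063501552213 cen [177.1 154.8] [177.4 154.5] ((177.14634704589844, 154.81707763671875), (20.883068084716797, 20.952911376953125), 12.094757080078125)
bar mask 601 hull 778.4124666061252 cen [141.9 148. ] [142.1 148. ] ((141.91641235351562, 147.98033142089844), (14.372218132019043, 42.028717041015625), 13.240520477294922)
slab mask 683 hull 866.5152422046522 cen [130.  198.9] [129.6 198.5] ((130.08358764648438, 199.0196533203125), (21.35791778564453, 32.2945442199707), 13.240520477294922)
```

View pics/t.png

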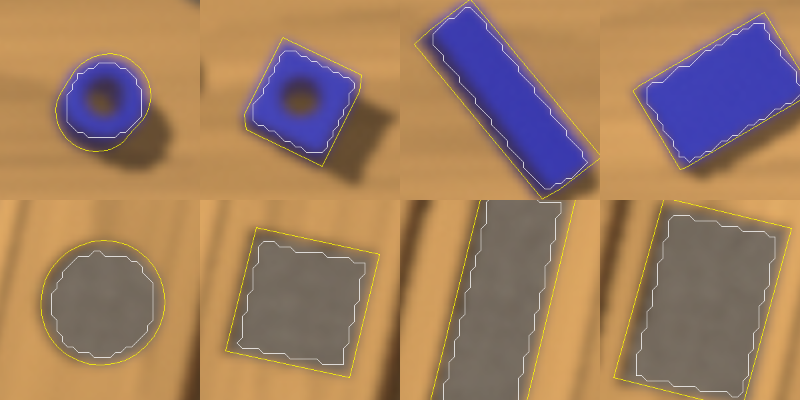

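```bash
python3 - <<'E'
import re
s=open('h.py').read()
i=s.index('def blue');j=s.index('def grey')
s=s[:i]+"def blue(im): i=im.astype(int); return (i[...,0]-i[...,2]>5)\n"+s[j:]
open('h.py','w').write(s)
E
python3 m.py; python3 -c "
from h import *
go(.593,-.167,.1,0)"
```

```text
obj tube [ 0.5927 -0.1672] 24.1 cost 0.234
obj square [ 0.604  -0.0289] -28.6 cost 0.157
obj bar [ 0.6029 -0.3104] 35.2 cost 0.184
obj slab [ 0.4734 -0.1547] -58.7 cost 0.107
well tube [0.4731 0.2046] -10.8 cost 0.333
well square [0.5893 0.1803] -13.2 cost 0.319
well bar [0.6056 0.2605] -12.3 cost 0.322
well slab [0.4902 0.2848] -14.3 cost 0.279
shift units xyz (tool axes now) [24.63 26.17  5.07] rz units -4.41 tilt [179.96  -0.  ] t 0.25 pos [0.2045 0.6431 0.2261]
```

Request:
{"api": "play_rows", "payload": {
  "fingers": 0.3,
  "motion": [
    {"x": 0.9, "y": 0.97},
    {"x": 0.9, "y": 0.97},
    {"x": 0.9, "y": 0.97},
    {"x": 0.9, "y": 0.97},
    {"x": 0.9, "y": 0.97},
    {"x": 0.9, "y": 0.97},
    {"x": 0.9, "y": 0.97},
    {"x": 0.9, "y": 0.97},
    {"x": 0.9, "y": 0.97},
    {"x": 0.9, "y": 0.97},
    {"x": 0.9, "y": 0.97},
    {"x": 0.9, "y": 0.97},
    {"x": 0.9, "y": 0.97},
    {"x": 0.9, "y": 0.97},
    {"x": 0.9, "y": 0.97},
    {"x": 0.9, "y": 0.97},
    {"x": 0.9, "y": 0.97},
    {"x": 0.9, "y": 0.97},
    {"x": 0.9, "y": 0.97},
    {"x": 0.9, "y": 0.97}
  ]
}}

```text
$.motion[0]: bad value
```

```bash
python3 -c "
from h import *
go(.5927,-.1672,.06,-17.6);print(ctrl.get_obs()['joint_pos'].round(0))"
```

```text
shift units xyz (tool axes now) [24.62 26.18  6.67] rz units -0.01 tilt [179.96  -0.  ] t 0.25 pos [0.2045 0.6431 0.2261]
[ 89.  21.   1.  -0. -70. -17.]
```

Request:
{"api": "play_rows", "payload": {
  "fingers": 0.3,
  "motion": [
    {"x": 0.9, "y": 0.97, "z": 0, "rx": 0, "ry": 0, "rz": 0},
    {"x": 0.9, "y": 0.97, "z": 0, "rx": 0, "ry": 0, "rz": 0}
  ]
}}

```text
clock: 0.5
tool_pos: [0.2328, 0.5827, 0.226]
orientation: [180.0, -0.0, -17.6]
force: [0.7, -0.3, 0.3]
opening: 0.0729
gripper_force: 0.0
```

Request:
{"api": "play_rows", "payload": {
  "motion": [
    {"x": 0.9, "y": 0.97, "z": 0, "rx": 0, "ry": 0, "rz": 0},
    {"x": 0.9, "y": 0.97, "z": 0, "rx": 0, "ry": 0, "rz": 0},
    {"x": 0.9, "y": 0.97, "z": 0, "rx": 0, "ry": 0, "rz": 0},
    {"x": 0.9, "y": 0.97, "z": 0, "rx": 0, "ry": 0, "rz": 0},
    {"x": 0.9, "y": 0.97, "z": 0, "rx": 0, "ry": 0, "rz": 0},
    {"x": 0.9, "y": 0.97, "z": 0, "rx": 0, "ry": 0, "rz": 0},
    {"x": 0.9, "y": 0.97, "z": 0, "rx": 0, "ry": 0, "rz": 0},
    {"x": 0.9, "y": 0.97, "z": 0, "rx": 0, "ry": 0, "rz": 0},
    {"x": 0.9, "y": 0.97, "z": 0, "rx": 0, "ry": 0, "rz": 0},
    {"x": 0.9, "y": 0.97, "z": 0, "rx": 0, "ry": 0, "rz": 0},
    {"x": 0.9, "y": 0.97, "z": 0, "rx": 0, "ry": 0, "rz": 0},
    {"x": 0.9, "y": 0.97, "z": 0, "rx": 0, "ry": 0, "rz": 0},
    {"x": 0.9, "y": 0.97, "z": 0, "rx": 0, "ry": 0, "rz": 0},
    {"x": 0.9, "y": 0.97, "z": 0, "rx": 0, "ry": 0, "rz": 0},
    {"x": 0.9, "y": 0.97, "z": 0, "rx": 0, "ry": 0, "rz": 0},
    {"x": 0.9, "y": 0.97, "z": 0, "rx": 0, "ry": 0, "rz": 0},
    {"x": 0.9, "y": 0.97, "z": 0, "rx": 0, "ry": 0, "rz": 0},
    {"x": 0.9, "y": 0.97, "z": 0, "rx": 0, "ry": 0, "rz": 0},
    {"x": 0.9, "y": 0.97, "z": 0, "rx": 0, "ry": 0, "rz": 0},
    {"x": 0.9, "y": 0.97, "z": 0, "rx": 0, "ry": 0, "rz": 0}
  ]
}}

```text
clock: 3.0
tool_pos: [0.5149, -0.0162, 0.2267]
orientation: [-180.0, -0.0, -17.6]
force: [0.3, 0.1, -0.3]
opening: 0.0572
gripper_force: 0.0
```

```bash
python3 -c "
from h import *
go(.5927,-.1672,.06,-17.6);print(ctrl.get_obs()['joint_pos'].round(0))"
```

```text
shift units xyz (tool axes now) [4.79 4.82 6.67] rz units -0.01 tilt [-1.7999e+02 -1.0000e-02] t 3.0 pos [ 0.5149 -0.0162  0.2267]
[ 20.   5. -19.  -0. -65.  52.]
```

Request:
{"api": "play_rows", "payload": {
  "motion": [
    {"x": 0.96, "y": 0.96, "z": 1, "rx": 0, "ry": 0, "rz": 0},
    {"x": 0.96, "y": 0.96, "z": 1, "rx": 0, "ry": 0, "rz": 0},
    {"x": 0.96, "y": 0.96, "z": 1, "rx": 0, "ry": 0, "rz": 0},
    {"x": 0.96, "y": 0.96, "z": 1, "rx": 0, "ry": 0, "rz": 0},
    {"x": 0.96, "y": 0.96, "z": 1, "rx": 0, "ry": 0, "rz": 0},
    {"x": 0, "y": 0, "z": 0.6, "rx": 0, "ry": 0, "rz": 0},
    {"x": 0, "y": 0, "z": 0, "rx": 0, "ry": 0, "rz": 0}
  ]
}}

```text
clock: 3.88
tool_pos: [0.5914, -0.1658, 0.0851]
orientation: [180.0, 0.2, -17.7]
force: [-0.3, 0.3, -0.5]
opening: 0.0568
gripper_force: 0.0
```

```bash
python3 -c "
from h import *
go(.5927,-.1672,.01,-17.6)
cv2.imwrite('pics/s1.png',cv2.resize(cams.snapshot('scene')[170:300,100:300],(800,520)))"
```

```text
shift units xyz (tool axes now) [0.07 0.03 3.01] rz units -0.02 tilt [1.7996e+02 1.7000e-01] t 3.875 pos [ 0.5914 -0.1658  0.0851]
```

View pics/s1.png

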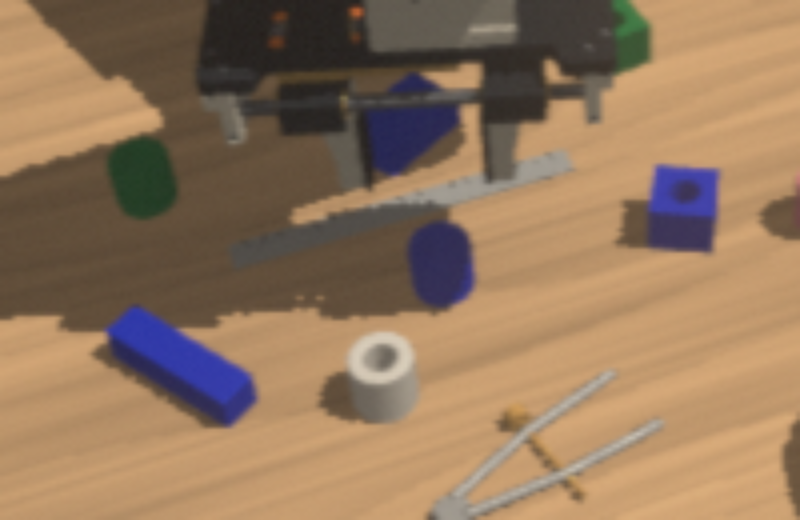

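The crop shows the fingers straddling the line above the blue tube at (440,265), with the white tube clear at (380,375). Descending.

Request:
{"api": "play_rows", "payload": {
  "motion": [
    {"x": 0.07, "y": 0.03, "z": 0.8, "rx": 0, "ry": 0, "rz": 0},
    {"x": 0, "y": 0, "z": 0.8, "rx": 0, "ry": 0, "rz": 0},
    {"x": 0, "y": 0, "z": 0.8, "rx": 0, "ry": 0, "rz": 0},
    {"x": 0, "y": 0, "z": 0.6, "rx": 0, "ry": 0, "rz": 0},
    {"x": 0, "y": 0, "z": 0, "rx": 0, "ry": 0, "rz": 0}
  ]
}}

```text
clock: 4.55
tool_pos: [0.5937, -0.1666, 0.0114]
orientation: [180.0, 0.0, -17.6]
force: [-0.2, 0.0, -0.1]
opening: 0.0573
gripper_force: 0.0
```

Request:
{"api": "play_rows", "payload": {
  "fingers": -1,
  "motion": [
    {"x": 0, "y": 0, "z": 0, "rx": 0, "ry": 0, "rz": 0},
    {"x": 0, "y": 0, "z": 0, "rx": 0, "ry": 0, "rz": 0},
    {"x": 0, "y": 0, "z": 0, "rx": 0, "ry": 0, "rz": 0},
    {"x": 0, "y": 0, "z": 0, "rx": 0, "ry": 0, "rz": 0},
    {"x": 0, "y": 0, "z": 0, "rx": 0, "ry": 0, "rz": 0},
    {"x": 0, "y": 0, "z": 0, "rx": 0, "ry": 0, "rz": 0}
  ]
}}

```text
clock: 5.3
tool_pos: [0.5944, -0.1671, 0.0122]
orientation: [-180.0, -0.0, -17.6]
force: [-0.7, 1.1, 6.1]
opening: 0.0324
gripper_force: 30.0
```

```bash
python3 -c "
from h import *
go(.4735,.2046,.021,-17.6)"
```

```text
shift units xyz (tool axes now) [ -9.11 -12.71  -0.36] rz units -0.01 tilt [-1.7999e+02 -5.0000e-02] t 5.3 pos [ 0.5944 -0.1671  0.0122]
```

Request:
{"api": "play_rows", "payload": {
  "motion": [
    {"x": 0, "y": 0, "z": -0.5, "rx": 0, "ry": 0, "rz": 0},
    {"x": 0, "y": 0, "z": -0.8, "rx": 0, "ry": 0, "rz": 0},
    {"x": 0, "y": 0, "z": -1, "rx": 0, "ry": 0, "rz": 0},
    {"x": -0.5, "y": -0.6, "z": -0.7, "rx": 0, "ry": 0, "rz": 0},
    {"x": -0.7, "y": -0.98, "z": 0, "rx": 0, "ry": 0, "rz": 0},
    {"x": -0.7, "y": -0.98, "z": 0, "rx": 0, "ry": 0, "rz": 0},
    {"x": -0.7, "y": -0.98, "z": 0, "rx": 0, "ry": 0, "rz": 0},
    {"x": -0.7, "y": -0.98, "z": 0, "rx": 0, "ry": 0, "rz": 0},
    {"x": -0.7, "y": -0.98, "z": 0, "rx": 0, "ry": 0, "rz": 0},
    {"x": -0.7, "y": -0.98, "z": 0, "rx": 0, "ry": 0, "rz": 0},
    {"x": -0.7, "y": -0.98, "z": 0, "rx": 0, "ry": 0, "rz": 0},
    {"x": -0.7, "y": -0.98, "z": 0, "rx": 0, "ry": 0, "rz": 0},
    {"x": -0.7, "y": -0.98, "z": 0, "rx": 0, "ry": 0, "rz": 0},
    {"x": -0.7, "y": -0.98, "z": 0, "rx": 0, "ry": 0, "rz": 0},
    {"x": -0.7, "y": -0.98, "z": 0, "rx": 0, "ry": 0, "rz": 0},
    {"x": -0.7, "y": -0.98, "z": 0, "rx": 0, "ry": 0, "rz": 0},
    {"x": -0.2, "y": -0.35, "z": 0, "rx": 0, "ry": 0, "rz": 0},
    {"x": 0, "y": 0, "z": 0, "rx": 0, "ry": 0, "rz": 0}
  ]
}}

```text
clock: 7.55
tool_pos: [0.473, 0.2051, 0.0867]
orientation: [180.0, 0.0, -17.6]
force: [0.0, -0.3, -0.8]
opening: 0.0324
gripper_force: 30.0
```

```bash
python3 -c "
from h import *
go(.4735,.2046,.0222,-17.6)
cv2.imwrite('pics/s2.png',cv2.resize(cams.snapshot('scene')[90:240,270:430],(640,600)))"
```

```text
shift units xyz (tool axes now) [0.02 0.01 2.58] rz units 0.01 tilt [1.8e+02 1.0e-02] t 7.55 pos [0.473  0.2051 0.0867]
```

View pics/s2.png

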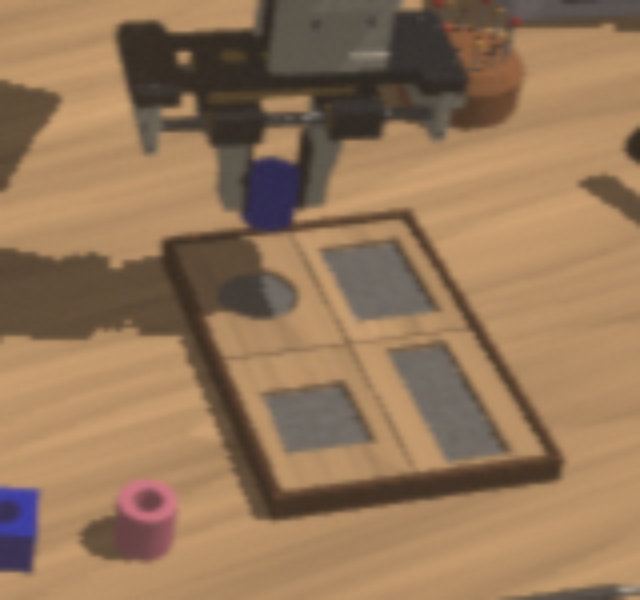

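The tube hangs upright in the grip at (270,195), above the round recess at (258,292). Lowering.

Request:
{"api": "play_rows", "payload": {
  "motion": [
    {"x": 0, "y": 0, "z": 0.8, "rx": 0, "ry": 0, "rz": 0},
    {"x": 0, "y": 0, "z": 0.8, "rx": 0, "ry": 0, "rz": 0},
    {"x": 0, "y": 0, "z": 0.6, "rx": 0, "ry": 0, "rz": 0},
    {"x": 0, "y": 0, "z": 0.2, "rx": 0, "ry": 0, "rz": 0},
    {"x": 0, "y": 0, "z": 0.16, "rx": 0, "ry": 0, "rz": 0},
    {"x": 0, "y": 0, "z": 0, "rx": 0, "ry": 0, "rz": 0},
    {"x": 0, "y": 0, "z": 0, "rx": 0, "ry": 0, "rz": 0}
  ]
}}

```text
clock: 8.48
tool_pos: [0.4738, 0.2049, 0.023]
orientation: [-180.0, -0.0, -17.6]
force: [-0.5, 0.7, -0.1]
opening: 0.0322
gripper_force: 30.0
```

Request:
{"api": "play_rows", "payload": {
  "motion": [
    {"x": 0, "y": 0, "z": 0.04, "rx": 0, "ry": 0, "rz": 0},
    {"x": 0, "y": 0, "z": 0, "rx": 0, "ry": 0, "rz": 0},
    {"x": 0, "y": 0, "z": 0, "rx": 0, "ry": 0, "rz": 0}
  ]
}}

```text
clock: 8.85
tool_pos: [0.4738, 0.2049, 0.0221]
orientation: [-180.0, -0.0, -17.6]
force: [-0.9, -0.3, 6.6]
opening: 0.0323
gripper_force: 30.0
```

Request:
{"api": "play_rows", "payload": {
  "fingers": 0.15,
  "motion": [
    {"x": 0, "y": 0, "z": 0, "rx": 0, "ry": 0, "rz": 0},
    {"x": 0, "y": 0, "z": 0, "rx": 0, "ry": 0, "rz": 0},
    {"x": 0, "y": 0, "z": 0, "rx": 0, "ry": 0, "rz": 0},
    {"x": 0, "y": 0, "z": 0, "rx": 0, "ry": 0, "rz": 0},
    {"x": 0, "y": 0, "z": -0.8, "rx": 0, "ry": 0, "rz": 0},
    {"x": 0, "y": 0, "z": -0.8, "rx": 0, "ry": 0, "rz": 0},
    {"x": 0, "y": 0, "z": -0.9, "rx": 0, "ry": 0, "rz": 0.9},
    {"x": 0, "y": 0, "z": -0.9, "rx": 0, "ry": 0, "rz": 0.9},
    {"x": 0, "y": 0, "z": 0, "rx": 0, "ry": 0, "rz": 0.95},
    {"x": 0, "y": 0, "z": 0, "rx": 0, "ry": 0, "rz": 0}
  ]
}}

```text
clock: 10.1
tool_pos: [0.4734, 0.2046, 0.1067]
orientation: [-180.0, 0.0, -28.6]
force: [-0.0, 0.6, -1.7]
opening: 0.0504
gripper_force: 0.0
```

```bash
python3 -c "
from h import *
go(.604,-.029,.01,-28.6)"
```

```text
shift units xyz (tool axes now) [9.06 5.7  3.87] rz units -0.0 tilt [-179.98    0.  ] t 10.1 pos [0.4734 0.2046 0.1067]
```

Request:
{"api": "play_rows", "payload": {
  "fingers": 0.25,
  "motion": [
    {"x": 0.9, "y": 0.57, "z": 0, "rx": 0, "ry": 0, "rz": 0},
    {"x": 0.9, "y": 0.57, "z": 0, "rx": 0, "ry": 0, "rz": 0},
    {"x": 0.9, "y": 0.57, "z": 0, "rx": 0, "ry": 0, "rz": 0},
    {"x": 0.9, "y": 0.57, "z": 0, "rx": 0, "ry": 0, "rz": 0},
    {"x": 0.9, "y": 0.57, "z": 0, "rx": 0, "ry": 0, "rz": 0},
    {"x": 0.9, "y": 0.57, "z": 0, "rx": 0, "ry": 0, "rz": 0},
    {"x": 0.9, "y": 0.57, "z": 0, "rx": 0, "ry": 0, "rz": 0},
    {"x": 0.9, "y": 0.57, "z": 0, "rx": 0, "ry": 0, "rz": 0},
    {"x": 0.9, "y": 0.57, "z": 0, "rx": 0, "ry": 0, "rz": 0},
    {"x": 0.96, "y": 0.57, "z": 0, "rx": 0, "ry": 0, "rz": 0},
    {"x": 0, "y": 0, "z": 0.9, "rx": 0, "ry": 0, "rz": 0},
    {"x": 0, "y": 0, "z": 0.9, "rx": 0, "ry": 0, "rz": 0},
    {"x": 0, "y": 0, "z": 0.9, "rx": 0, "ry": 0, "rz": 0},
    {"x": 0, "y": 0, "z": 0.7, "rx": 0, "ry": 0, "rz": 0},
    {"x": 0, "y": 0, "z": 0.45, "rx": 0, "ry": 0, "rz": 0},
    {"x": 0, "y": 0, "z": 0, "rx": 0, "ry": 0, "rz": 0}
  ]
}}

```text
clock: 12.1
tool_pos: [0.6035, -0.0291, 0.0095]
orientation: [179.9, 0.1, -28.6]
force: [-0.1, 0.8, 0.6]
opening: 0.0552
gripper_force: 0.0
```

Request:
{"api": "play_rows", "payload": {
  "fingers": -1,
  "motion": [
    {"x": 0, "y": 0, "z": 0, "rx": 0, "ry": 0, "rz": 0},
    {"x": 0, "y": 0, "z": 0, "rx": 0, "ry": 0, "rz": 0},
    {"x": 0, "y": 0, "z": 0, "rx": 0, "ry": 0, "rz": 0},
    {"x": 0, "y": 0, "z": 0, "rx": 0, "ry": 0, "rz": 0},
    {"x": 0, "y": 0, "z": 0, "rx": 0, "ry": 0, "rz": 0},
    {"x": 0, "y": 0, "z": 0, "rx": 0, "ry": 0, "rz": 0}
  ]
}}

```text
clock: 12.85
tool_pos: [0.6045, -0.0289, 0.0111]
orientation: [-180.0, -0.1, -28.6]
force: [-0.8, -0.0, 6.5]
opening: 0.0358
gripper_force: 30.0
```

```bash
python3 -c "
from h import *
go(.5893,.1803,.021,-13)"
```

```text
shift units xyz (tool axes now) [-4.54 -7.05 -0.4 ] rz units -3.91 tilt [-1.7996e+02 -5.0000e-02] t 12.85 pos [ 0.6045 -0.0289  0.0111]
```

Request:
{"api": "play_rows", "payload": {
  "motion": [
    {"x": 0, "y": 0, "z": -0.5, "rx": 0, "ry": 0, "rz": 0},
    {"x": 0, "y": 0, "z": -0.8, "rx": 0, "ry": 0, "rz": 0},
    {"x": 0, "y": 0, "z": -1, "rx": 0, "ry": 0, "rz": 0},
    {"x": 0, "y": 0, "z": -0.7, "rx": 0, "ry": 0, "rz": 0},
    {"x": -0.4, "y": -0.65, "z": 0, "rx": 0, "ry": 0, "rz": 0},
    {"x": -0.6, "y": -0.9, "z": 0, "rx": 0, "ry": 0, "rz": 0},
    {"x": -0.6, "y": -0.9, "z": 0, "rx": 0, "ry": 0, "rz": 0},
    {"x": -0.6, "y": -0.9, "z": 0, "rx": 0, "ry": 0, "rz": 0},
    {"x": -0.6, "y": -0.9, "z": 0, "rx": 0, "ry": 0, "rz": 0},
    {"x": -0.6, "y": -0.9, "z": 0, "rx": 0, "ry": 0, "rz": 0},
    {"x": -0.6, "y": -0.9, "z": 0, "rx": 0, "ry": 0, "rz": 0},
    {"x": -0.54, "y": -1, "z": 0, "rx": 0, "ry": 0, "rz": 0},
    {"x": 0, "y": 0, "z": 0, "rx": 0, "ry": 0, "rz": -0.9},
    {"x": 0, "y": 0, "z": 0.5, "rx": 0, "ry": 0, "rz": -1},
    {"x": 0, "y": 0, "z": 0.5, "rx": 0, "ry": 0, "rz": -1},
    {"x": 0, "y": 0, "z": 0.4, "rx": 0, "ry": 0, "rz": -1},
    {"x": 0, "y": 0, "z": 0, "rx": 0, "ry": 0, "rz": 0}
  ]
}}

```text
clock: 14.98
tool_pos: [0.5876, 0.1803, 0.0488]
orientation: [179.9, 0.1, -13.0]
force: [0.2, -0.6, -1.2]
opening: 0.036
gripper_force: 30.0
```

```bash
python3 -c "
from h import *
go(.5893,.1803,.021,-13)"
```

```text
shift units xyz (tool axes now) [ 0.07 -0.02  1.11] rz units -0.01 tilt [1.7989e+02 1.3000e-01] t 14.975 pos [0.5876 0.1803 0.0488]
```

Request:
{"api": "play_rows", "payload": {
  "motion": [
    {"x": 0, "y": 0, "z": 0.5, "rx": 0, "ry": 0, "rz": 0},
    {"x": 0, "y": 0, "z": 0.35, "rx": 0, "ry": 0, "rz": 0},
    {"x": 0, "y": 0, "z": 0.2, "rx": 0, "ry": 0, "rz": 0},
    {"x": 0, "y": 0, "z": 0.06, "rx": 0, "ry": 0, "rz": 0},
    {"x": 0, "y": 0, "z": 0, "rx": 0, "ry": 0, "rz": 0},
    {"x": 0, "y": 0, "z": 0, "rx": 0, "ry": 0, "rz": 0}
  ]
}}

```text
clock: 15.72
tool_pos: [0.5891, 0.1802, 0.0229]
orientation: [-180.0, -0.0, -13.0]
force: [-0.5, 0.8, -1.0]
opening: 0.0357
gripper_force: 30.0
```

Request:
{"api": "play_rows", "payload": {
  "motion": [
    {"x": 0, "y": 0, "z": 0.05, "rx": 0, "ry": 0, "rz": 0},
    {"x": 0, "y": 0, "z": 0.02, "rx": 0, "ry": 0, "rz": 0},
    {"x": 0, "y": 0, "z": 0, "rx": 0, "ry": 0, "rz": 0},
    {"x": 0, "y": 0, "z": 0, "rx": 0, "ry": 0, "rz": 0}
  ]
}}

```text
clock: 16.23
tool_pos: [0.5889, 0.1801, 0.0211]
orientation: [-180.0, -0.0, -13.0]
force: [-1.7, -0.5, 3.6]
opening: 0.0359
gripper_force: 30.0
```

Request:
{"api": "play_rows", "payload": {
  "fingers": 0.15,
  "motion": [
    {"x": 0, "y": 0, "z": 0, "rx": 0, "ry": 0, "rz": 0},
    {"x": 0, "y": 0, "z": 0, "rx": 0, "ry": 0, "rz": 0},
    {"x": 0, "y": 0, "z": 0, "rx": 0, "ry": 0, "rz": 0},
    {"x": 0, "y": 0, "z": 0, "rx": 0, "ry": 0, "rz": 0},
    {"x": 0, "y": 0, "z": -0.8, "rx": 0, "ry": 0, "rz": 0},
    {"x": 0, "y": 0, "z": -0.8, "rx": 0, "ry": 0, "rz": 0},
    {"x": 0, "y": 0, "z": -0.9, "rx": 0, "ry": 0, "rz": -0.95},
    {"x": 0, "y": 0, "z": -0.9, "rx": 0, "ry": 0, "rz": -0.95},
    {"x": 0, "y": 0, "z": 0, "rx": 0, "ry": 0, "rz": -0.95},
    {"x": 0, "y": 0, "z": 0, "rx": 0, "ry": 0, "rz": -0.95},
    {"x": 0, "y": 0, "z": 0, "rx": 0, "ry": 0, "rz": -0.95},
    {"x": 0, "y": 0, "z": 0, "rx": 0, "ry": 0, "rz": -0.95},
    {"x": 0, "y": 0, "z": 0, "rx": 0, "ry": 0, "rz": -0.95},
    {"x": 0, "y": 0, "z": 0, "rx": 0, "ry": 0, "rz": -0.95},
    {"x": 0, "y": 0, "z": 0, "rx": 0, "ry": 0, "rz": -0.95},
    {"x": 0, "y": 0, "z": 0, "rx": 0, "ry": 0, "rz": -0.95},
    {"x": 0, "y": 0, "z": 0, "rx": 0, "ry": 0, "rz": -0.95},
    {"x": 0, "y": 0, "z": 0, "rx": 0, "ry": 0, "rz": -0.95},
    {"x": 0, "y": 0, "z": 0, "rx": 0, "ry": 0, "rz": -0.95},
    {"x": 0, "y": 0, "z": 0, "rx": 0, "ry": 0, "rz": 0}
  ]
}}

```text
clock: 18.73
tool_pos: [0.5888, 0.1801, 0.1058]
orientation: [-180.0, 0.0, 36.3]
force: [0.2, -0.4, -0.3]
opening: 0.0503
gripper_force: 0.0
```

```bash
python3 -c "
from h import *
go(.6027,-.3104,.008,36.5);print(ctrl.get_obs()['joint_pos'].round(0))"
```

```text
shift units xyz (tool axes now) [-11.18  16.13   3.91] rz units -0.04 tilt [-180.    0.] t 18.725 pos [0.5888 0.1801 0.1058]
[ 35.  21. -16.  -0. -53.  91.]
```

Request:
{"api": "play_rows", "payload": {
  "fingers": 0.1,
  "motion": [
    {"x": -0.66, "y": 0.95, "z": 0, "rx": 0, "ry": 0, "rz": 0},
    {"x": -0.66, "y": 0.95, "z": 0, "rx": 0, "ry": 0, "rz": 0},
    {"x": -0.66, "y": 0.95, "z": 0, "rx": 0, "ry": 0, "rz": 0},
    {"x": -0.66, "y": 0.95, "z": 0, "rx": 0, "ry": 0, "rz": 0},
    {"x": -0.66, "y": 0.95, "z": 0, "rx": 0, "ry": 0, "rz": 0},
    {"x": -0.66, "y": 0.95, "z": 0, "rx": 0, "ry": 0, "rz": 0},
    {"x": -0.66, "y": 0.95, "z": 0, "rx": 0, "ry": 0, "rz": 0},
    {"x": -0.66, "y": 0.95, "z": 0, "rx": 0, "ry": 0, "rz": 0},
    {"x": -0.66, "y": 0.95, "z": 0, "rx": 0, "ry": 0, "rz": 0},
    {"x": -0.66, "y": 0.95, "z": 0, "rx": 0, "ry": 0, "rz": 0},
    {"x": -0.66, "y": 0.95, "z": 0, "rx": 0, "ry": 0, "rz": 0},
    {"x": -0.66, "y": 0.95, "z": 0, "rx": 0, "ry": 0, "rz": 0},
    {"x": -0.66, "y": 0.95, "z": 0, "rx": 0, "ry": 0, "rz": 0},
    {"x": -0.66, "y": 0.95, "z": 0, "rx": 0, "ry": 0, "rz": 0},
    {"x": -0.66, "y": 0.95, "z": 0, "rx": 0, "ry": 0, "rz": 0},
    {"x": -0.66, "y": 0.95, "z": 0, "rx": 0, "ry": 0, "rz": 0},
    {"x": -0.62, "y": 0.93, "z": 0, "rx": 0, "ry": 0, "rz": 0},
    {"x": 0, "y": 0, "z": 0.8, "rx": 0, "ry": 0, "rz": 0},
    {"x": 0, "y": 0, "z": 0.8, "rx": 0, "ry": 0, "rz": 0},
    {"x": 0, "y": 0, "z": 0, "rx": 0, "ry": 0, "rz": 0}
  ]
}}

```text
clock: 21.22
tool_pos: [0.6016, -0.3101, 0.0641]
orientation: [-179.8, 0.1, 36.3]
force: [0.0, -0.3, 0.1]
opening: 0.0481
gripper_force: 0.0
```

```bash
python3 -c "
from h import *
go(.6027,-.3104,.008,36.5)
cv2.imwrite('pics/s3.png',cv2.resize(cams.snapshot('scene')[130:300,60:400],(800,400)))"
```

```text
shift units xyz (tool axes now) [0.03 0.04 2.24] rz units -0.06 tilt [-1.7984e+02  1.2000e-01] t 21.225 pos [ 0.6016 -0.3101  0.0641]
```

View pics/s3.png

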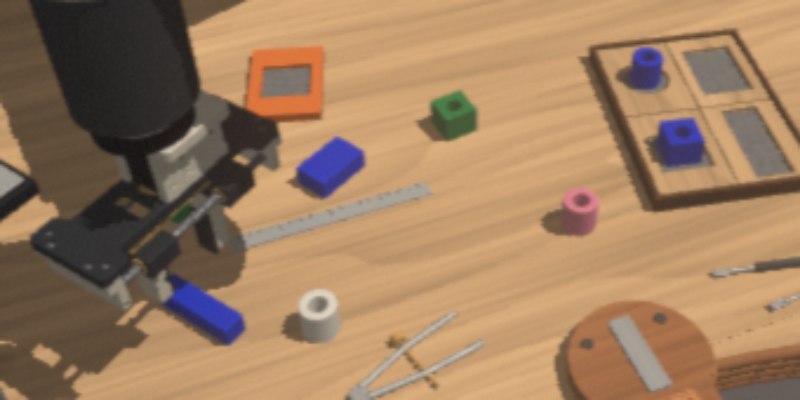

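The tube and square sit in their recesses at (645,68) and (682,140), and the fingers straddle the bar at (205,308). Descending to grip the bar.

Request:
{"api": "play_rows", "payload": {
  "motion": [
    {"x": 0, "y": 0, "z": 0.8, "rx": 0, "ry": 0, "rz": -0.05},
    {"x": 0, "y": 0, "z": 0.8, "rx": 0, "ry": 0, "rz": 0},
    {"x": 0, "y": 0, "z": 0.5, "rx": 0, "ry": 0, "rz": 0},
    {"x": 0, "y": 0, "z": 0.16, "rx": 0, "ry": 0, "rz": 0},
    {"x": 0, "y": 0, "z": 0, "rx": 0, "ry": 0, "rz": 0}
  ]
}}

```text
clock: 21.9
tool_pos: [0.6033, -0.3104, 0.0098]
orientation: [180.0, -0.0, 36.6]
force: [-0.0, -0.9, -0.7]
opening: 0.0482
gripper_force: 0.0
```

Request:
{"api": "play_rows", "payload": {
  "fingers": -1,
  "motion": [
    {"x": 0, "y": 0, "z": 0, "rx": 0, "ry": 0, "rz": 0},
    {"x": 0, "y": 0, "z": 0, "rx": 0, "ry": 0, "rz": 0},
    {"x": 0, "y": 0, "z": 0, "rx": 0, "ry": 0, "rz": 0},
    {"x": 0, "y": 0, "z": 0, "rx": 0, "ry": 0, "rz": 0},
    {"x": 0, "y": 0, "z": 0, "rx": 0, "ry": 0, "rz": 0},
    {"x": 0, "y": 0, "z": 0, "rx": 0, "ry": 0, "rz": 0}
  ]
}}

```text
clock: 22.65
tool_pos: [0.603, -0.3104, 0.0097]
orientation: [180.0, -0.0, 36.6]
force: [-0.9, 0.4, 4.6]
opening: 0.0216
gripper_force: 29.7
```

```bash
python3 -c "
from h import *
go(.6056,.2605,.019,-13)"
```

```text
shift units xyz (tool axes now) [ 13.69 -18.28  -0.38] rz units 12.39 tilt [ 1.7998e+02 -1.0000e-02] t 22.65 pos [ 0.603  -0.3104  0.0097]
```

Request:
{"api": "play_rows", "payload": {
  "motion": [
    {"x": 0, "y": 0, "z": -0.5, "rx": 0, "ry": 0, "rz": 0},
    {"x": 0, "y": 0, "z": -0.8, "rx": 0, "ry": 0, "rz": 0},
    {"x": 0, "y": 0, "z": -1, "rx": 0, "ry": 0, "rz": 0},
    {"x": 0, "y": 0, "z": -1, "rx": 0, "ry": 0, "rz": 0},
    {"x": 0.4, "y": -0.5, "z": 0, "rx": 0, "ry": 0, "rz": 0},
    {"x": 0.72, "y": -0.96, "z": 0, "rx": 0, "ry": 0, "rz": 0},
    {"x": 0.72, "y": -0.96, "z": 0, "rx": 0, "ry": 0, "rz": 0},
    {"x": 0.72, "y": -0.96, "z": 0, "rx": 0, "ry": 0, "rz": 0},
    {"x": 0.72, "y": -0.96, "z": 0, "rx": 0, "ry": 0, "rz": 0},
    {"x": 0.72, "y": -0.96, "z": 0, "rx": 0, "ry": 0, "rz": 0},
    {"x": 0.72, "y": -0.96, "z": 0, "rx": 0, "ry": 0, "rz": 0},
    {"x": 0.72, "y": -0.96, "z": 0, "rx": 0, "ry": 0, "rz": 0},
    {"x": 0.72, "y": -0.96, "z": 0, "rx": 0, "ry": 0, "rz": 0},
    {"x": 0.72, "y": -0.96, "z": 0, "rx": 0, "ry": 0, "rz": 0},
    {"x": 0.72, "y": -0.96, "z": 0, "rx": 0, "ry": 0, "rz": 0},
    {"x": 0.72, "y": -0.96, "z": 0, "rx": 0, "ry": 0, "rz": 0},
    {"x": 0.72, "y": -0.96, "z": 0, "rx": 0, "ry": 0, "rz": 0},
    {"x": 0.72, "y": -0.96, "z": 0, "rx": 0, "ry": 0, "rz": 0},
    {"x": 0.72, "y": -0.96, "z": 0, "rx": 0, "ry": 0, "rz": 0},
    {"x": 0.72, "y": -0.96, "z": 0, "rx": 0, "ry": 0, "rz": 0}
  ]
}}

```text
clock: 25.15
tool_pos: [0.6051, 0.1569, 0.0914]
orientation: [-180.0, 0.0, 36.6]
force: [0.3, -0.1, -0.2]
opening: 0.0217
gripper_force: 29.7
```

Request:
{"api": "play_rows", "payload": {
  "motion": [
    {"x": 0.72, "y": -0.96, "z": 0, "rx": 0, "ry": 0, "rz": 0},
    {"x": 0.72, "y": -0.96, "z": 0, "rx": 0, "ry": 0, "rz": 0},
    {"x": 0.72, "y": -0.96, "z": 0, "rx": 0, "ry": 0, "rz": 0},
    {"x": 0.33, "y": -0.5, "z": 0, "rx": 0, "ry": 0, "rz": 0},
    {"x": 0, "y": 0, "z": 0, "rx": 0, "ry": 0, "rz": 0.95},
    {"x": 0, "y": 0, "z": 0, "rx": 0, "ry": 0, "rz": 0.95},
    {"x": 0, "y": 0, "z": 0, "rx": 0, "ry": 0, "rz": 0.95},
    {"x": 0, "y": 0, "z": 0, "rx": 0, "ry": 0, "rz": 0.95},
    {"x": 0, "y": 0, "z": 0, "rx": 0, "ry": 0, "rz": 0.95},
    {"x": 0, "y": 0, "z": 0, "rx": 0, "ry": 0, "rz": 0.95},
    {"x": 0, "y": 0, "z": 0, "rx": 0, "ry": 0, "rz": 0.95},
    {"x": 0, "y": 0, "z": 0, "rx": 0, "ry": 0, "rz": 0.95},
    {"x": 0, "y": 0, "z": 0, "rx": 0, "ry": 0, "rz": 0.95},
    {"x": 0, "y": 0, "z": 0, "rx": 0, "ry": 0, "rz": 0.95},
    {"x": 0, "y": 0, "z": 0, "rx": 0, "ry": 0, "rz": 0.95},
    {"x": 0, "y": 0, "z": 0, "rx": 0, "ry": 0, "rz": 0.95},
    {"x": 0, "y": 0, "z": 0, "rx": 0, "ry": 0, "rz": 0.95},
    {"x": 0, "y": 0, "z": 0.8, "rx": 0, "ry": 0, "rz": 0},
    {"x": 0, "y": 0, "z": 0.5, "rx": 0, "ry": 0, "rz": 0},
    {"x": 0, "y": 0, "z": 0, "rx": 0, "ry": 0, "rz": 0}
  ]
}}

```text
clock: 27.65
tool_pos: [0.6046, 0.2599, 0.058]
orientation: [179.9, 0.1, -12.8]
force: [-0.6, 0.2, 0.4]
opening: 0.0217
gripper_force: 29.7
```

```bash
python3 -c "
from h import *
go(.6056,.2605,.0197,-13)
cv2.imwrite('pics/s4.png',cv2.resize(cams.snapshot('scene')[90:240,270:430],(640,600)))"
```

```text
shift units xyz (tool axes now) [ 0.04 -0.03  1.53] rz units 0.04 tilt [1.7988e+02 1.0000e-01] t 27.65 pos [0.6046 0.2599 0.058 ]
```

View pics/s4.png

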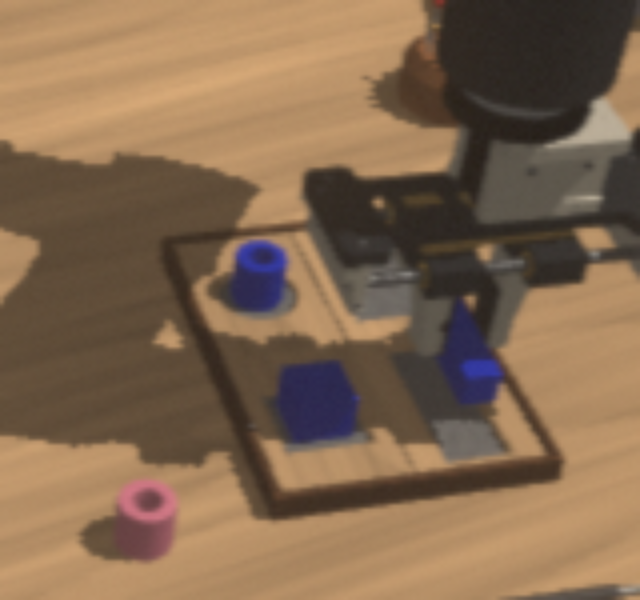

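The bar hangs level and aligned at (470,360), above the long recess. The tube and square are seated. Lowering.

Request:
{"api": "play_rows", "payload": {
  "motion": [
    {"x": 0, "y": 0, "z": 0.6, "rx": 0, "ry": 0, "rz": 0},
    {"x": 0, "y": 0, "z": 0.5, "rx": 0, "ry": 0, "rz": 0},
    {"x": 0, "y": 0, "z": 0.3, "rx": 0, "ry": 0, "rz": 0},
    {"x": 0, "y": 0, "z": 0.12, "rx": 0, "ry": 0, "rz": 0},
    {"x": 0, "y": 0, "z": 0, "rx": 0, "ry": 0, "rz": 0},
    {"x": 0, "y": 0, "z": 0, "rx": 0, "ry": 0, "rz": 0}
  ]
}}

```text
clock: 28.45
tool_pos: [0.6058, 0.2608, 0.0217]
orientation: [-180.0, -0.0, -12.8]
force: [0.9, 0.6, -0.4]
opening: 0.0219
gripper_force: 29.7
```

Request:
{"api": "play_rows", "payload": {
  "motion": [
    {"x": 0, "y": 0, "z": 0.05, "rx": 0, "ry": 0, "rz": 0},
    {"x": 0, "y": 0, "z": 0.03, "rx": 0, "ry": 0, "rz": 0},
    {"x": 0, "y": 0, "z": 0, "rx": 0, "ry": 0, "rz": 0},
    {"x": 0, "y": 0, "z": 0, "rx": 0, "ry": 0, "rz": 0}
  ]
}}

```text
clock: 28.95
tool_pos: [0.6056, 0.2607, 0.0196]
orientation: [-180.0, -0.0, -12.8]
force: [-0.8, -1.1, 3.5]
opening: 0.0215
gripper_force: 29.7
```

Request:
{"api": "play_rows", "payload": {
  "fingers": -0.2,
  "motion": [
    {"x": 0, "y": 0, "z": 0, "rx": 0, "ry": 0, "rz": 0},
    {"x": 0, "y": 0, "z": 0, "rx": 0, "ry": 0, "rz": 0},
    {"x": 0, "y": 0, "z": 0, "rx": 0, "ry": 0, "rz": 0},
    {"x": 0, "y": 0, "z": 0, "rx": 0, "ry": 0, "rz": 0},
    {"x": 0, "y": 0, "z": -0.8, "rx": 0, "ry": 0, "rz": 0},
    {"x": 0, "y": 0, "z": -0.8, "rx": 0, "ry": 0, "rz": 0},
    {"x": 0, "y": 0, "z": -0.9, "rx": 0, "ry": 0, "rz": 0.95},
    {"x": 0, "y": 0, "z": -0.9, "rx": 0, "ry": 0, "rz": 0.95},
    {"x": 0, "y": 0, "z": 0, "rx": 0, "ry": 0, "rz": 0.95},
    {"x": 0, "y": 0, "z": 0, "rx": 0, "ry": 0, "rz": 0.95},
    {"x": 0, "y": 0, "z": 0, "rx": 0, "ry": 0, "rz": 0.95},
    {"x": 0, "y": 0, "z": 0, "rx": 0, "ry": 0, "rz": 0.95},
    {"x": 0, "y": 0, "z": 0, "rx": 0, "ry": 0, "rz": 0.95},
    {"x": 0, "y": 0, "z": 0, "rx": 0, "ry": 0, "rz": 0.95},
    {"x": 0, "y": 0, "z": 0, "rx": 0, "ry": 0, "rz": 0.95},
    {"x": 0, "y": 0, "z": 0, "rx": 0, "ry": 0, "rz": 0.95},
    {"x": 0, "y": 0, "z": 0, "rx": 0, "ry": 0, "rz": 0.95},
    {"x": 0, "y": 0, "z": 0, "rx": 0, "ry": 0, "rz": 0.95},
    {"x": 0, "y": 0, "z": 0, "rx": 0, "ry": 0, "rz": 0}
  ]
}}

```text
clock: 31.32
tool_pos: [0.6055, 0.2606, 0.1043]
orientation: [180.0, 0.0, -58.4]
force: [0.1, 0.1, -0.8]
opening: 0.0346
gripper_force: 0.0
```

```bash
python3 -c "
from h import *
go(.4734,-.1547,.008,-59);print(ctrl.get_obs()['joint_pos'].round(0))"
```

```text
shift units xyz (tool axes now) [11.38 13.2   3.85] rz units 0.15 tilt [180.   0.] t 31.325 pos [0.6055 0.2606 0.1043]
[ 40.  25. -10.  -0. -55.  -9.]
```

Request:
{"api": "play_rows", "payload": {
  "fingers": 0.3,
  "motion": [
    {"x": 0.81, "y": 0.94, "z": 0, "rx": 0, "ry": 0, "rz": 0},
    {"x": 0.81, "y": 0.94, "z": 0, "rx": 0, "ry": 0, "rz": 0},
    {"x": 0.81, "y": 0.94, "z": 0, "rx": 0, "ry": 0, "rz": 0},
    {"x": 0.81, "y": 0.94, "z": 0, "rx": 0, "ry": 0, "rz": 0},
    {"x": 0.81, "y": 0.94, "z": 0, "rx": 0, "ry": 0, "rz": 0},
    {"x": 0.81, "y": 0.94, "z": 0, "rx": 0, "ry": 0, "rz": 0},
    {"x": 0.81, "y": 0.94, "z": 0, "rx": 0, "ry": 0, "rz": 0},
    {"x": 0.81, "y": 0.94, "z": 0, "rx": 0, "ry": 0, "rz": 0},
    {"x": 0.81, "y": 0.94, "z": 0, "rx": 0, "ry": 0, "rz": 0},
    {"x": 0.81, "y": 0.94, "z": 0, "rx": 0, "ry": 0, "rz": 0},
    {"x": 0.81, "y": 0.94, "z": 0, "rx": 0, "ry": 0, "rz": 0},
    {"x": 0.81, "y": 0.94, "z": 0, "rx": 0, "ry": 0, "rz": 0},
    {"x": 0.81, "y": 0.94, "z": 0, "rx": 0, "ry": 0, "rz": 0},
    {"x": 0.85, "y": 0.98, "z": 0, "rx": 0, "ry": 0, "rz": 0},
    {"x": 0, "y": 0, "z": 0.8, "rx": 0, "ry": 0, "rz": 0.15},
    {"x": 0, "y": 0, "z": 0.8, "rx": 0, "ry": 0, "rz": 0},
    {"x": 0, "y": 0, "z": 0.3, "rx": 0, "ry": 0, "rz": 0},
    {"x": 0, "y": 0, "z": 0, "rx": 0, "ry": 0, "rz": 0}
  ]
}}

```text
clock: 33.58
tool_pos: [0.473, -0.1547, 0.0567]
orientation: [180.0, 0.0, -59.0]
force: [-0.4, -0.1, -0.1]
opening: 0.057
gripper_force: 0.0
```

```bash
python3 -c "
from h import *
go(.4734,-.1547,.0085,-59)
cv2.imwrite('pics/s5.png',cv2.resize(cams.snapshot('scene')[100:300,100:420],(800,500)))"
```

```text
shift units xyz (tool axes now) [ 0.01 -0.02  1.93] rz units -0.0 tilt [1.7995e+02 2.0000e-02] t 33.575 pos [ 0.473  -0.1547  0.0567]
```

View pics/s5.png

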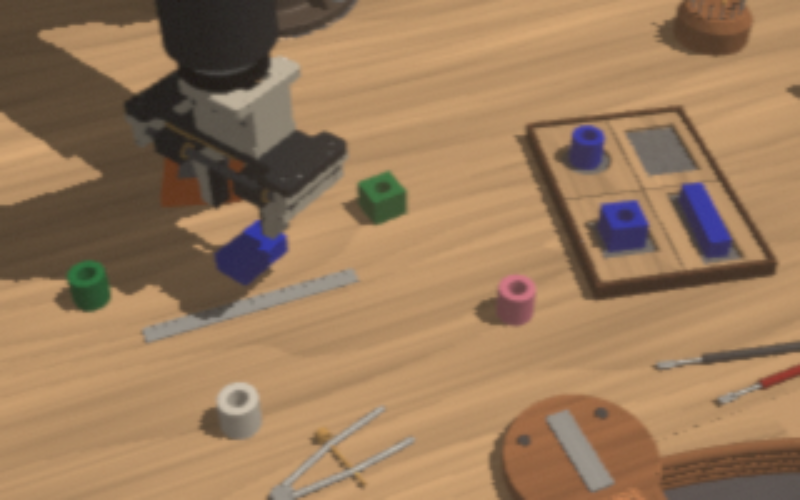

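The bar is seated at (705,220) and the fingers are above the slab at (252,252). Both green pieces are untouched.

Request:
{"api": "play_rows", "payload": {
  "motion": [
    {"x": 0, "y": 0, "z": 0.8, "rx": 0, "ry": 0, "rz": 0},
    {"x": 0, "y": 0, "z": 0.7, "rx": 0, "ry": 0, "rz": 0},
    {"x": 0, "y": 0, "z": 0.45, "rx": 0, "ry": 0, "rz": 0},
    {"x": 0, "y": 0, "z": 0, "rx": 0, "ry": 0, "rz": 0}
  ]
}}

```text
clock: 34.12
tool_pos: [0.4731, -0.1545, 0.0079]
orientation: [180.0, 0.0, -59.0]
force: [-0.4, -0.1, 0.4]
opening: 0.057
gripper_force: 0.0
```

Request:
{"api": "play_rows", "payload": {
  "fingers": -1,
  "motion": [
    {"x": 0, "y": 0, "z": 0, "rx": 0, "ry": 0, "rz": 0},
    {"x": 0, "y": 0, "z": 0, "rx": 0, "ry": 0, "rz": 0},
    {"x": 0, "y": 0, "z": 0, "rx": 0, "ry": 0, "rz": 0},
    {"x": 0, "y": 0, "z": 0, "rx": 0, "ry": 0, "rz": 0},
    {"x": 0, "y": 0, "z": 0, "rx": 0, "ry": 0, "rz": 0},
    {"x": 0, "y": 0, "z": 0, "rx": 0, "ry": 0, "rz": 0}
  ]
}}

```text
clock: 34.88
tool_pos: [0.4737, -0.1545, 0.0086]
orientation: [-180.0, -0.0, -59.0]
force: [-1.4, 1.7, 6.3]
opening: 0.0379
gripper_force: 30.0
```

```bash
python3 -c "
from h import *
go(.4905,.2853,.019,-13)"
```

```text
shift units xyz (tool axes now) [-14.74  -9.63  -0.42] rz units -11.51 tilt [-1.7995e+02 -3.0000e-02] t 34.875 pos [ 0.4737 -0.1545  0.0086]
```

Request:
{"api": "play_rows", "payload": {
  "motion": [
    {"x": 0, "y": 0, "z": -0.5, "rx": 0, "ry": 0, "rz": 0},
    {"x": 0, "y": 0, "z": -0.8, "rx": 0, "ry": 0, "rz": 0},
    {"x": 0, "y": 0, "z": -1, "rx": 0, "ry": 0, "rz": 0},
    {"x": -0.3, "y": -0.2, "z": -1, "rx": 0, "ry": 0, "rz": 0},
    {"x": -0.92, "y": -0.6, "z": 0, "rx": 0, "ry": 0, "rz": 0},
    {"x": -0.92, "y": -0.6, "z": 0, "rx": 0, "ry": 0, "rz": 0},
    {"x": -0.92, "y": -0.6, "z": 0, "rx": 0, "ry": 0, "rz": 0},
    {"x": -0.92, "y": -0.6, "z": 0, "rx": 0, "ry": 0, "rz": 0},
    {"x": -0.92, "y": -0.6, "z": 0, "rx": 0, "ry": 0, "rz": 0},
    {"x": -0.92, "y": -0.6, "z": 0, "rx": 0, "ry": 0, "rz": 0},
    {"x": -0.92, "y": -0.6, "z": 0, "rx": 0, "ry": 0, "rz": 0},
    {"x": -0.92, "y": -0.6, "z": 0, "rx": 0, "ry": 0, "rz": 0},
    {"x": -0.92, "y": -0.6, "z": 0, "rx": 0, "ry": 0, "rz": 0},
    {"x": -0.92, "y": -0.6, "z": 0, "rx": 0, "ry": 0, "rz": 0},
    {"x": -0.92, "y": -0.6, "z": 0, "rx": 0, "ry": 0, "rz": 0},
    {"x": -0.92, "y": -0.6, "z": 0, "rx": 0, "ry": 0, "rz": 0},
    {"x": -0.92, "y": -0.6, "z": 0, "rx": 0, "ry": 0, "rz": 0},
    {"x": -0.92, "y": -0.6, "z": 0, "rx": 0, "ry": 0, "rz": 0},
    {"x": -0.92, "y": -0.6, "z": 0, "rx": 0, "ry": 0, "rz": 0},
    {"x": -0.64, "y": -0.43, "z": 0, "rx": 0, "ry": 0, "rz": 0}
  ]
}}

```text
clock: 37.38
tool_pos: [0.4902, 0.287, 0.0906]
orientation: [-180.0, -0.0, -59.0]
force: [-0.0, 0.3, -0.7]
opening: 0.0376
gripper_force: 30.0
```

Request:
{"api": "play_rows", "payload": {
  "motion": [
    {"x": 0, "y": 0, "z": 0, "rx": 0, "ry": 0, "rz": -0.96},
    {"x": 0, "y": 0, "z": 0, "rx": 0, "ry": 0, "rz": -0.96},
    {"x": 0, "y": 0, "z": 0, "rx": 0, "ry": 0, "rz": -0.96},
    {"x": 0, "y": 0, "z": 0, "rx": 0, "ry": 0, "rz": -0.96},
    {"x": 0, "y": 0, "z": 0, "rx": 0, "ry": 0, "rz": -0.96},
    {"x": 0, "y": 0, "z": 0, "rx": 0, "ry": 0, "rz": -0.96},
    {"x": 0, "y": 0, "z": 0, "rx": 0, "ry": 0, "rz": -0.96},
    {"x": 0, "y": 0, "z": 0, "rx": 0, "ry": 0, "rz": -0.96},
    {"x": 0, "y": 0, "z": 0, "rx": 0, "ry": 0, "rz": -0.96},
    {"x": 0, "y": 0, "z": 0, "rx": 0, "ry": 0, "rz": -0.96},
    {"x": 0, "y": 0, "z": 0, "rx": 0, "ry": 0, "rz": -0.96},
    {"x": 0, "y": 0, "z": 0, "rx": 0, "ry": 0, "rz": -0.96},
    {"x": 0, "y": 0, "z": 0.8, "rx": 0, "ry": 0, "rz": 0},
    {"x": 0, "y": 0, "z": 0.6, "rx": 0, "ry": 0, "rz": 0},
    {"x": 0, "y": 0, "z": 0, "rx": 0, "ry": 0, "rz": 0}
  ]
}}

```text
clock: 39.25
tool_pos: [0.4894, 0.2847, 0.0542]
orientation: [179.8, 0.1, -13.0]
force: [-0.5, -0.3, 0.7]
opening: 0.0377
gripper_force: 30.0
```

```bash
python3 -c "
from h import *
go(.4905,.2853,.0186,-13)
cv2.imwrite('pics/s6.png',cv2.resize(cams.snapshot('scene')[90:240,270:430],(640,600)))"
```

```text
shift units xyz (tool axes now) [ 0.04 -0.04  1.42] rz units 0.01 tilt [1.7985e+02 9.0000e-02] t 39.25 pos [0.4894 0.2847 0.0542]
```

View pics/s6.png

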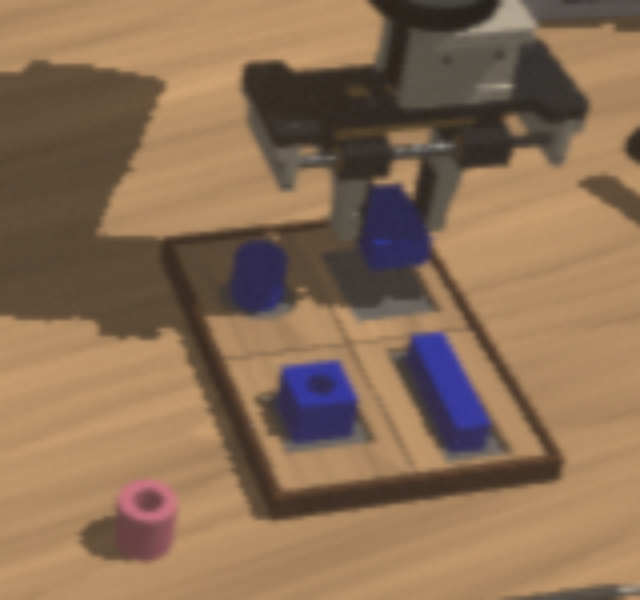

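The slab at (395,230) is lined up over the broad recess, and the bar is flat in its own. Lowering.

Request:
{"api": "play_rows", "payload": {
  "motion": [
    {"x": 0, "y": 0, "z": 0.6, "rx": 0, "ry": 0, "rz": 0},
    {"x": 0, "y": 0, "z": 0.4, "rx": 0, "ry": 0, "rz": 0},
    {"x": 0, "y": 0, "z": 0.3, "rx": 0, "ry": 0, "rz": 0},
    {"x": 0, "y": 0, "z": 0.1, "rx": 0, "ry": 0, "rz": 0},
    {"x": 0, "y": 0, "z": 0, "rx": 0, "ry": 0, "rz": 0},
    {"x": 0, "y": 0, "z": 0, "rx": 0, "ry": 0, "rz": 0}
  ]
}}

```text
clock: 40.05
tool_pos: [0.4903, 0.2855, 0.0209]
orientation: [-180.0, -0.0, -13.0]
force: [0.3, 0.0, -0.1]
opening: 0.0376
gripper_force: 30.0
```

Request:
{"api": "play_rows", "payload": {
  "motion": [
    {"x": 0, "y": 0, "z": 0.05, "rx": 0, "ry": 0, "rz": 0},
    {"x": 0, "y": 0, "z": 0.04, "rx": 0, "ry": 0, "rz": 0},
    {"x": 0, "y": 0, "z": 0, "rx": 0, "ry": 0, "rz": 0},
    {"x": 0, "y": 0, "z": 0, "rx": 0, "ry": 0, "rz": 0}
  ]
}}

```text
clock: 40.55
tool_pos: [0.4902, 0.2854, 0.0186]
orientation: [-180.0, -0.0, -12.9]
force: [-1.3, -0.1, 5.1]
opening: 0.0377
gripper_force: 30.0
```

Contact. Now a small release, then straight up and clear of the tray.

Request:
{"api": "play_rows", "payload": {
  "fingers": -0.02,
  "motion": [
    {"x": 0, "y": 0, "z": 0, "rx": 0, "ry": 0, "rz": 0},
    {"x": 0, "y": 0, "z": 0, "rx": 0, "ry": 0, "rz": 0},
    {"x": 0, "y": 0, "z": 0, "rx": 0, "ry": 0, "rz": 0},
    {"x": 0, "y": 0, "z": 0, "rx": 0, "ry": 0, "rz": 0},
    {"x": 0, "y": 0, "z": -0.4, "rx": 0, "ry": 0, "rz": 0},
    {"x": 0, "y": 0, "z": -0.8, "rx": 0, "ry": 0, "rz": 0},
    {"x": 0, "y": 0, "z": -1, "rx": 0, "ry": 0, "rz": 0},
    {"x": 0, "y": 0, "z": -1, "rx": 0, "ry": 0, "rz": 0},
    {"x": 0, "y": 0, "z": -1, "rx": 0, "ry": 0, "rz": 0},
    {"x": 0, "y": 0.9, "z": -1, "rx": 0, "ry": 0, "rz": 0},
    {"x": 0, "y": 0.9, "z": 0, "rx": 0, "ry": 0, "rz": 0},
    {"x": 0, "y": 0.9, "z": 0, "rx": 0, "ry": 0, "rz": 0},
    {"x": 0, "y": 0.9, "z": 0, "rx": 0, "ry": 0, "rz": 0},
    {"x": 0, "y": 0.9, "z": 0, "rx": 0, "ry": 0, "rz": 0},
    {"x": 0, "y": 0.9, "z": 0, "rx": 0, "ry": 0, "rz": 0},
    {"x": 0, "y": 0.9, "z": 0, "rx": 0, "ry": 0, "rz": 0},
    {"x": 0, "y": 0.9, "z": 0, "rx": 0, "ry": 0, "rz": 0},
    {"x": 0, "y": 0, "z": 0, "rx": 0, "ry": 0, "rz": 0}
  ]
}}

```text
clock: 42.8
tool_pos: [0.4492, 0.1082, 0.1484]
orientation: [-180.0, 0.0, -13.0]
force: [0.4, 0.3, -0.4]
opening: 0.043
gripper_force: 0.0
```

```bash
python3 -c "
from h import *
s=cams.snapshot('scene')[100:300,100:420];t=cams.snapshot('top')[100:240,95:435]
cv2.imwrite('pics/s7.png',np.vstack([cv2.resize(s,(560,350)),cv2.resize(t,(560,230))]))"
```

```text
(no output)
```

View pics/s7.png

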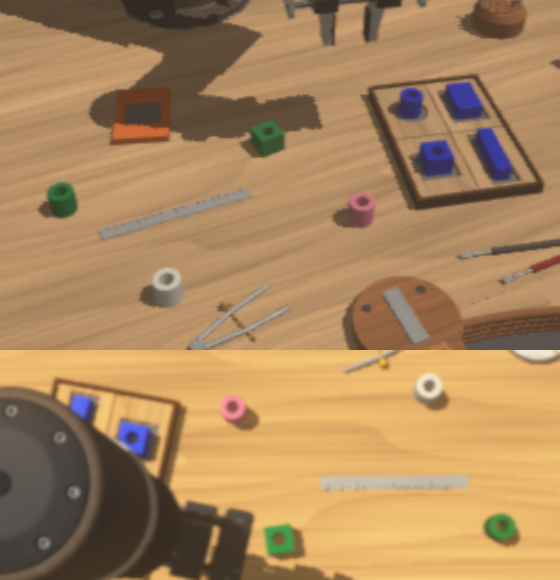

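All four sit in their recesses: tube (410,103), slab (464,100), square (436,158) and bar (493,153). The green pieces haven't moved, and the gripper is clear and touching nothing.

```bash
python3 -c "
from plant import workorder
print(workorder.close_job())"
```

```text
the job is handed in; nothing more can be done
None
```

The four blue waxes are set down flat in their matching tray recesses, the green ones were left alone, and the job was handed in at about 43 s (no verdict was returned).

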